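Slide the drip tray home in the jug warmer by feel

ROBOT

A 7-joint arm with a two-finger parallel gripper is mounted at the origin on the work surface. World frame = base frame: x ahead of the robot, y to its left, z up, the work surface at z = 0. Lengths are in mm, angles in rad, forces in N, time in s.
With the tool pointing down it reaches from about 400 to 875 mm from the base axis. Payload 4.4 kg.
Tool frame: the origin (TCP) lies on the centre line of the jaws, within the pads' length; the fingertips stand 25 mm ahead of it and the grasp point (between the pads) lies 6 mm ahead of it; x points along the fingers, y is the direction in which the jaws open and shut, and the axes are right-handed (so a half turn about x gives the same grasp; the last joint's range is limited). The gripper opens to 85 mm and grips with 20 to 120 N. Pads are 22 mm wide; open, the fingers measure 114 mm over their backs; the gripper's body (76 mm by 85 mm) begins 54 mm behind the grasp point. The pads swing forward as they close: fully open they stand 13 mm farther back than shut.
Start: joints at [-1.412, 0.628, 0.038, 1.517, -0.027, 0.996, -0.02], TCP at [144.868, 633.665, 256.313] pointing down, gripper open.
Joint ranges: [-3.06, 3.06], [-0.37, 2.12], [-1.25, 1.32], [0.18, 2.47], [-1.1, 4.24], [0.23, 1.98], [-2.94, 2.94]. Speed limits (rad/s): [2.57, 2.57, 3.14, 3.14, 3.14, 3.14, 3.14].

INTERFACE

Orientations are given as [roll, pitch, yaw] about the fixed x, y, z axes, in that order (R = Rz(yaw) Ry(pitch) Rx(roll)).
In Python, from cell import * gives the robot as it stands. The module is installed in compiled form; this text tells all that it offers.
- The arm moves only by the tool jog_arm, never from a script. Its argument "series" is a list of rows, each a list of 3 entries, a list of its own where there are three numbers: the turn, a rotation vector about the tool's x, y, z in degrees, then the shift along the tool's x, y, z in mm, then the gripper's target within -1 to 1 (shut at 1, half-way at 0, fully open at -1). In form: [[[rx, ry, rz], [dx, dy, dz], hand], ...]. A call has 1 to 8 rows; each row shifts and turns the commanded pose from where the row before left it, along the tool's axes as they then stand; what a row does not reach is not made up. A row lasts 1/8 s, in which the tool goes at most 62.5 mm and 10.7 degrees, less where a joint would pass 70% of its speed; a pose out of reach is approached as far as the arm can. A call is refused whole if a number of a shift passes 62.5 or a number of a turn 10.7, either way. A call with a gripper value outside its range is refused whole. The fingers move at their own pace and stop on an object; the grip force is fixed at half the most. Time passes only in rows, so rows that do not move let the fingers close. It gives the time, the measured TCP pose, the force and the opening at its end, in the units of the state.
- read_state(): the state, without advancing time (a new reading comes with each control period).
- get_image(name): name is "scene" or "side" or "wrist"; returns a dict with "img" (420x560x3 uint8, red, green, blue), "range_z" (420x560 float32, mm along the optical axis (not along the pixel's ray), 0 where there is no reading), "fovy" (degrees; the focal length in pixels is half the picture's height over the tangent of half this angle, whatever the lens; pixels are square), "cx", "cy" (the principal point, pixels), "cam_to_world" (4x4, takes a point from camera to world coordinates). Camera axes: x right, y up, looking along -z (the intrinsics and any distortion apply to the point x, -y, -z); pixel columns grow to the right and rows downward; lengths in mm; the calibration is good to about 2 mm. A picture is of the moment at which its call begins.
- finish_job(): hands the job in, once; it reports no verdict.
The state is a dict: "clock": time; "qpos": joint angles; "qd": joint speeds; "tau": joint torques, N m; "eef_pos": TCP position; "tool_rot": TCP orientation; "force": force on the tool from outside, world axes, zero at the start; "torque": the same for the moment, N m; "width": finger opening in mm.
Only numpy, scipy, OpenCV 4.12 (cv2) and the standard library are available. Lean on these libraries where they do the work, as an engineer would, in place of code of your own. Each camera call takes 0.05 s, during which the arm holds its last target. There are 200 camera calls.

TASK

Put the drip tray back into the jug warmer: lift it off the draining rack by its handle, set its tail under the hood at the left-hand end of the bay (as the robot sees it) with the rib under it resting on the bay's floor, then slide it to the right along the floor until you feel the rib drop into the groove hidden under the hood. Stop there without forcing it, leave the tray lying flat in the bay with the rib in the groove, let go, and leave the glass jugs, the tin and the mug undisturbed.

Things in the scene. Friction and masses are not known exactly. Their poses are not given: they have to be found in the camera images.
- tray: Loose shallow steel drip tray with dark grille, 160 long (x) x 80 wide (y) x 20 mm high, about 0.35 kg. Origin: centre of the pan's underside; +x points to its tail, which goes under the hood. Starts level on the rack. On a flat floor the rib under it holds its tail up (it leans about 0.1 rad on rib and front edge); with the rib in the groove it lies flat.
- tray_handle (a point): Centre of the top of the tray's upright square black handle (tray frame -50, 0, 90 mm). The handle is 24 x 24 mm, its sides along the tray's x and y, and 70 mm of it stands free above the pan.
- tray_rib (a point): Middle of the lower face of the rib under the tray's tail (tray frame 47.5, 0, -10 mm). The rib is 10 mm wide (y), 45 mm long (x from 25 to 70 mm) and stands 10 mm below the pan's underside.
- rack: Low draining rack fixed on the counter at the robot's left or right: two dark bars 170 mm long (x), 18 wide, 14 high, 52 mm apart inside. Origin on the counter under its centre. The tray lies on the bars, rib between them, its axes along the rack's.
- warmer: Low twin jug warmer fixed on the counter, 440 wide (y) x 240 mm deep, grey and steel, a glass jug on each hot plate. Origin on the counter below the middle of the hood's front lip; x points into the bay, away from the robot, y to the left. The open bay lies under the hood between closed housings: y -125 to 125 mm, back wall at x = 100. Hood underside 85, hood top 110 mm above the counter.
- bay (a point): Point on the bay's floor under the middle of the lip (warmer frame 0, 0, 25 mm; same axes). A sill level with the floor stands out in front, x -85 to 0, y -125 to 125 mm. Left-hand end of the bay: rib at y above 60 mm (the tray has room up to y = 85). Sliding the tray on the floor, lightly pressed, takes up to about 8 N; the groove's sides stop it firmly.
- jug_left: Glass coffee jug with black collar and handle, 145 mm wide, 150 mm high, loose on the left hot plate (its origin, under its centre, is 145 mm behind the lip and 114 mm above the counter). Bystander.
- jug_right: The same kind of jug on the right hot plate. Bystander.
- tin: Green coffee tin, 96 mm across, 140 mm high, loose on the counter on the side where the rack is not. Origin under its centre. Bystander.
- mug: Black mug, 76 mm across, 90 mm high, loose on the counter in front of the robot, a little to its right. Origin under its centre. Bystander.
- hood_lip (a point): Mark on the hood's lip (warmer frame 0, 0, 85 mm); it tells nothing of the groove's y, which is anywhere from -60 to 30 mm in the bay and unseen by cameras. The groove runs along x from 13 to 93 mm, 14 wide, 13 deep, in the level floor. The rib can drop in while the tray points along x with its origin at x -10 to 18 mm; then the groove's sides stop it sideways (4 mm play in all).
There are look-alikes about, which are no part of the job. Leave any orange or red look-alike of the tray alone.

How it is judged (in metres and radians):
On the way, in this order (a step that is already met when the one before it is completed fails the run):
1. the tray's tail is under the hood at the left-hand end of the bay (rib at least 60 mm left of the middle), the rib resting on the floor (x of tray_rib in the frame of bay above 0.02 m and y of tray_rib in the frame of bay above 0.06 m and z of tray_rib in the frame of bay below 0.008 m and contact force between tray and warmer above 0.3 N), for 0.1 s.
2. the rib has dropped into the groove (x of tray_rib in the frame of bay above 0.02 m and y of tray_rib in the frame of bay between -0.075 and 0.045 m and z of tray_rib in the frame of bay below -0.005 m), for 0.1 s.
At the end, for the whole second after the job is handed in: The tray lies flat (within 0.035 rad) and still in the bay, pointing into it within 0.12 rad, its rib in the groove under the hood: the rib's lower face at least 7 mm below the bay's floor (10 mm when fully home). The tray is released (x of tray_rib in the frame of bay above 0.02 m and y of tray_rib in the frame of bay between -0.075 and 0.045 m and z of tray_rib in the frame of bay below -0.007 m and angle between tray's own z axis and vertical below 0.035 rad and angle between the x axis of tray and the x axis of warmer, either way round below 0.12 rad and linear speed of tray below 0.01 m/s); the robot touches nothing.
It fails at once if the tray is forced against the warmer with more than 60 N (contact force between tray and warmer above 60 N).
It fails at once if a jug, the tin or the mug is moved by more than 30 mm (distance of any of jug_left, jug_right, tin, mug from where it was at the start of the episode above 0.03 m).
It fails at once if a jug, the tin or the mug is tipped by more than 0.3 rad (angle between any of jug_left, jug_right, tin, mug's own z axis and vertical above 0.3 rad).
It also fails if it takes over 58 s, if anything falls off the work surface, if the arm or the gripper's body presses on something with over 40 N, if the wrist force passes 120 N, or if a joint passes its speed limit or range.

## Working session

There is one attempt and no reset: what is moved stays moved. The work goes in short steps, Python scripts to look and compute and a tool call to move; the robot and the scene stay as the last step left them, time stands still between calls to the robot, and variables do not carry over. Pictures are saved under pics/ and viewed, about 8 in all and at most 12, crops included, and the job is handed in when it is done.

Besides the shell and the picture viewer there is one more tool, called after "Emit:" as name(argument=value, ...) on one line, values as JSON. jog_arm: Moves the arm, as the interface text tells. Its arguments: {"type":"object","properties":{"series":{"type":"array"}},"required":["series"]}

```bash
mkdir -p pics; cat > h.py <<'E'
from cell import *
import numpy as np, cv2
def grab(n):
    d=get_image(n); np.savez(f'{n}.npz',**d); return d
def save(d,name,crop=None,sc=1):
    im=d['img'][:,:,::-1]
    if crop: r0,r1,c0,c1=crop; im=im[r0:r1,c0:c1]
    im=cv2.resize(im,None,fx=sc,fy=sc,interpolation=cv2.INTER_CUBIC); cv2.imwrite('pics/'+name,im)
def cloud(d):
    h,w=d['range_z'].shape; f=h/2/np.tan(np.radians(float(d['fovy']))/2)
    v,u=np.mgrid[:h,:w]; z=d['range_z']
    p=np.stack([(u-d['cx'])/f*z,-(v-d['cy'])/f*z,-z,np.ones_like(z)],-1)
    return (p@np.array(d['cam_to_world']).T)[...,:3]
E
python3 - <<'E'
from h import *
for n in('scene','side','wrist'):
    d=grab(n); print(n,{k:(v if np.size(v)<20 else v.shape) for k,v in d.items()})
    if n!='wrist': save(d,n+'1.png',sc=1.4)
print(read_state())
E
```

```text
scene {'img': (420, 560, 3), 'range_z': (420, 560), 'fovy': 55.999737957642694, 'cx': 275.0866480643564, 'cy': 213.69383090905075, 'cam_to_world': array([[-7.92845327e-01, -3.39902207e-01,  5.05828802e-01,
         9.65851518e+02],
       [ 6.09289970e-01, -4.59444560e-01,  6.46278909e-01,
         4.81467493e+02],
       [ 1.27286640e-02,  8.20595629e-01,  5.71367478e-01,
         6.27341128e+02],
       [ 0.00000000e+00,  0.00000000e+00,  0.00000000e+00,
         1.00000000e+00]])}
side {'img': (420, 560, 3), 'range_z': (420, 560), 'fovy': 53.628776267559196, 'cx': 274.7066756836673, 'cy': 218.77492979501915, 'cam_to_world': array([[ 9.36367991e-01,  1.82795145e-01, -2.99668016e-01,
         1.64828753e+02],
       [-3.50900166e-01,  4.65153220e-01, -8.12712468e-01,
        -1.05400231e+03],
       [-9.16835050e-03,  8.66151498e-01,  4.99697433e-01,
         6.71984655e+02],
       [ 0.00000000e+00,  0.00000000e+00,  0.00000000e+00,
         1.00000000e+00]])}
wrist {'img': (420, 560, 3), 'range_z': (420, 560), 'fovy': 67.34773031196187, 'cx': 277.5519398694649, 'cy': 211.703436166
[... 340 characters left out ...]
      1.00000000e+00]])}
{'clock': 0.15, 'qpos': array([-1.4117518 ,  0.6291364 ,  0.03844123,  1.51811213, -0.026989  ,
        0.99631606, -0.02001874]), 'qd': array([-1.28438702e-03, -2.66749332e-03, -8.90363007e-04, -3.46337377e-03,
       -9.71721578e-04, -5.36816874e-05, -3.39617867e-04]), 'tau': array([ 2.93580350e-03, -5.63792932e+01,  1.22833114e+00, -1.93652397e+01,
        1.11902825e-02,  7.31776730e-03,  3.94545793e-05]), 'eef_pos': array([144.79099544, 633.22683716, 255.60679388]), 'tool_rot': array([-1.5627726,  1.569342 , -1.7876235]), 'force': array([-0.35182811,  0.32039844, -0.28397701]), 'torque': array([ 0.01769827, -0.0022051 , -0.01009972]), 'width': 85.93892404114096}
```

View pics/scene1.png

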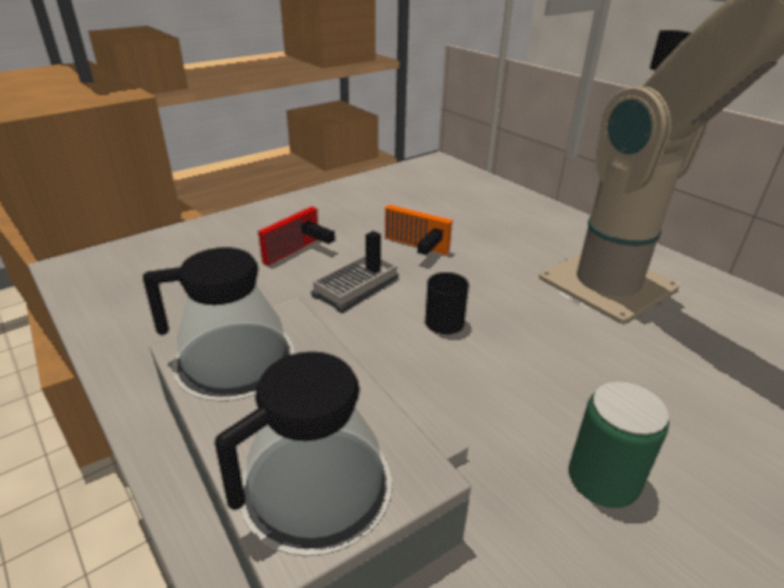

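View pics/side1.png

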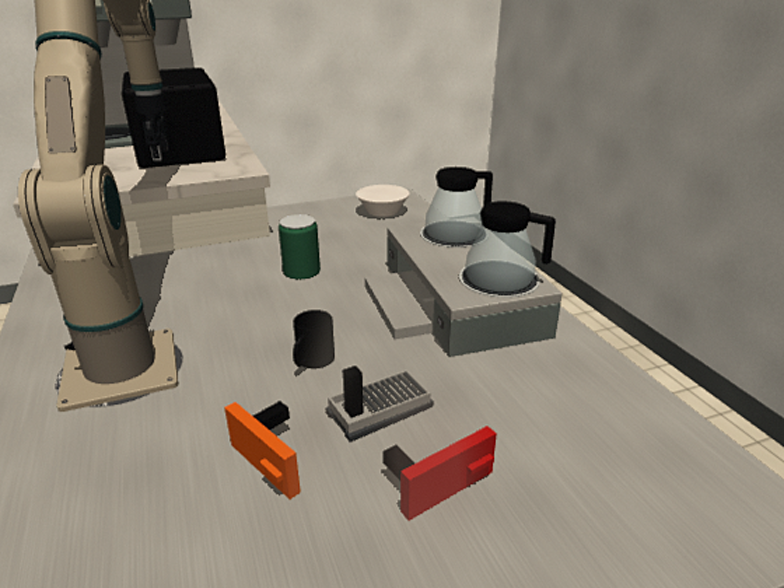

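The steel tray with its grille and upright black handle is at scene (355,278) and side (380,400), with the handle top at side (352,372). The look-alikes are orange at scene (418,230) / side (262,450) and red at scene (290,235) / side (450,470). The mug at side (314,338) is also black. I choose the steel one. The tin is on the left and the warmer is ahead.

```bash
cat > m.py <<'E'
from h import *
for n in('scene','side'):
    d=dict(np.load(n+'.npz')); P=cloud(d); im=d['img'].astype(int); ok=d['range_z']>0
    sat=im.max(-1)-im.min(-1)
    u,v=(355/1.4,278/1.4) if n=='scene' else (380/1.4,395/1.4)
    vv,uu=np.mgrid[:420,:560]
    near=ok&(np.hypot(uu-u,vv-v)<60)&(sat<45)
    c=P[int(v),int(u)]; print(n,'tray px',c)
    near&=np.hypot(P[...,0]-c[0],P[...,1]-c[1])<130
    m=near&(P[...,2]>22)&(P[...,2]<42)
    k,lab,st,_=cv2.connectedComponentsWithStats(m.astype(np.uint8)); l=1+np.argmax(st[1:,4]); m=lab==l
    q=P[m]; print(' rim',m.sum(),cv2.minAreaRect(q[:,:2].astype(np.float32)),np.percentile(q[:,2],[5,50,95]))
    t=near&(P[...,2]>60)&(P[...,2]<125)&(im.max(-1)<70)&(np.hypot(P[...,0]-c[0],P[...,1]-c[1])<100)
    q=P[t]; print(' handle',t.sum(),q.min(0),q.max(0),np.median(q,0)); 
    tt=t&(P[...,2]>q[:,2].max()-5); print(' top',tt.sum(),P[tt].mean(0), cv2.minAreaRect(P[tt][:,:2].astype(np.float32)))
    w=ok&(abs(P[...,2]-110)<5)&(P[...,0]>450)&(P[...,0]<1300)
    k,lab,st,_=cv2.connectedComponentsWithStats(w.astype(np.uint8)); l=1+np.argmax(st[1:,4]); w=lab==l
    q=P[w]; (r)=cv2.minAreaRect(q[:,:2].astype(np.float32)); print(' hood',w.sum(),r,cv2.boxPoints(r).tolist(),np.median(q[:,2]))
    s=ok&(abs(P[...,2]-25)<5)&(P[...,0]>420)&(sat<45)
    k,lab,st,ce=cv2.connectedComponentsWithStats(s.astype(np.uint8))
    for l in 1+np.argsort(-st[1:,4])[:3]:
        q=P[lab==l]; r=cv2.minAreaRect(q[:,:2].astype(np.float32)); print(' sill?',st[l,4],ce[l]*1.4,np.round(cv2.boxPoints(r)).tolist(),np.median(q[:,2]))
E
python3 m.py
```

```text
scene tray px [ 441.90173554 -289.13745726   32.27204261]
 rim 802 ((430.01873779296875, -300.71527099609375), (162.18275451660156, 84.92153930664062), 9.616473197937012) [23.44833224 30.90048327 34.61336645]
 handle 152 [ 369.74966373 -316.592914     60.09255143] [ 394.68775845 -292.80748608  105.03945097] [ 388.24582631 -299.36317148   85.36438415]
 top 28 [ 383.68762368 -305.62017515  102.50194827] ((382.2471923828125, -304.5405578613281), (18.766653060913086, 21.501972198486328), 6.85093355178833)
 hood 12089 ((751.44921875, 10.414871215820312), (441.6027526855469, 240.1819610595703), 85.5625) [[614.634521484375, -200.4329833984375], [854.096435546875, -219.0162353515625], [888.263916015625, 221.26272583007812], [648.802001953125, 239.84597778320312]] 109.320002273652
 sill? 1536 [412.46041667 404.46419271] [[536.0, -99.0], [576.0, -102.0], [595.0, 150.0], [555.0, 153.0]] 24.055164284191335
 sill? 218 [418.83761468 558.63853211] [[649.0, 237.0], [781.0, 228.0], [781.0, 230.0], [649.0, 240.0]] 25.262542157634357
 sill? 205 [602.         487.21365854] [[427.0, 335.0], [453.0, 245.0
[... 529 characters left out ...]
562545776367), 8.14531421661377)
 hood 2599 ((751.2803344726562, 9.5899658203125), (445.7882080078125, 243.4261016845703), 85.42591857910156) [[612.1795654296875, -202.8878631591797], [854.830322265625, -222.3006134033203], [890.381103515625, 222.0677947998047], [647.7303466796875, 241.4805450439453]] 110.79316502315646
 sill? 1728 [415.93287037 304.25451389] [[444.0, 98.0], [643.0, -317.0], [854.0, -215.0], [655.0, 200.0]] 25.66230955410981
 sill? 183 [648.55956284 154.75737705] [[1946.0, 1193.0], [1947.0, 428.0], [1975.0, 428.0], [1974.0, 1193.0]] 25.16600010583784
 sill? 118 [405.39491525 405.62033898] [[420.0, -340.0], [421.0, -345.0], [515.0, -330.0], [514.0, -324.0]] 25.248717285216628
```

```bash
cat >> h.py <<'E'
from scipy.spatial.transform import Rotation as Ro
def plan(x,y,z,psi,q=True):
    s=read_state(); R=Ro.from_euler('xyz',s['tool_rot']).as_matrix(); p=s['eef_pos']
    ps=np.degrees(np.arctan2(R[1,1],R[0,1])); dp=(psi-ps+180)%360-180
    print('clk',round(s['clock'],2),'p',p.round(1),'psi',round(ps,2),'xaxis',R[:,0].round(4),'w',round(s['width'],1),'F',s['force'].round(1),'T',s['torque'].round(2))
    print('turn about tool x',round(-dp,2),' shift tool',(R.T@(np.array([x,y,z])-p)).round(1))
E
python3 -c "
from h import *
plan(380.5,-308,200,99)
"
```

```text
clk 0.15 p [144.8 633.2 255.6] psi 77.12 xaxis [-3.0e-04 -1.4e-03 -1.0e+00] w 85.9 F [-0.4  0.3 -0.3] T [ 0.02 -0.   -0.01]
turn about tool x -21.88  shift tool [  56.9 -864.9  439.6]
```

```bash
python3 - <<'E'
import numpy as np
# hover target 380.5,-308,z220 psi -81
p=np.array([144.8,633.2,255.6]); ps=77.1; N=24
for i in range(1,N+1):
    t=i/N; az=np.radians(77.1+t*(-39-77.1)); r=649.6+(489.5-649.6)*t
    w=np.array([r*np.cos(az),r*np.sin(az),255.6-35.6*t]); c,s=np.cos(np.radians(ps)),np.sin(np.radians(ps))
    R=np.array([[0,c,s],[0,s,-c],[-1,0,0]]); d=np.round(R.T@(w-p),0); p=p+R@d
    turn=6.6; ps-=turn
    print([[turn,0,0],d.tolist(),-1],end=',\n' if i%8==0 else ',')
print(p,ps)
E
```

```text
[[6.6, 0, 0], [1.0, -9.0, 54.0], -1],[[6.6, 0, 0], [2.0, -7.0, 54.0], -1],[[6.6, 0, 0], [1.0, -6.0, 54.0], -1],[[6.6, 0, 0], [2.0, -4.0, 53.0], -1],[[6.6, 0, 0], [1.0, -2.0, 53.0], -1],[[6.6, 0, 0], [2.0, -1.0, 52.0], -1],[[6.6, 0, 0], [1.0, 1.0, 51.0], -1],[[6.6, 0, 0], [2.0, 2.0, 51.0], -1],
[[6.6, 0, 0], [1.0, 3.0, 51.0], -1],[[6.6, 0, 0], [2.0, 5.0, 49.0], -1],[[6.6, 0, 0], [1.0, 7.0, 49.0], -1],[[6.6, 0, 0], [2.0, 8.0, 49.0], -1],[[6.6, 0, 0], [1.0, 9.0, 47.0], -1],[[6.6, 0, 0], [2.0, 10.0, 47.0], -1],[[6.6, 0, 0], [1.0, 11.0, 45.0], -1],[[6.6, 0, 0], [2.0, 13.0, 45.0], -1],
[[6.6, 0, 0], [1.0, 14.0, 44.0], -1],[[6.6, 0, 0], [2.0, 15.0, 43.0], -1],[[6.6, 0, 0], [1.0, 16.0, 42.0], -1],[[6.6, 0, 0], [2.0, 17.0, 41.0], -1],[[6.6, 0, 0], [1.0, 18.0, 40.0], -1],[[6.6, 0, 0], [2.0, 18.0, 39.0], -1],[[6.6, 0, 0], [1.0, 20.0, 38.0], -1],[[6.6, 0, 0], [2.0, 20.0, 37.0], -1],
[ 380.10398571 -307.74434747  219.6       ] -81.3
```

Emit:
jog_arm(series=[[[6.6, 0, 0], [1, -9, 54], -1], [[6.6, 0, 0], [2, -7, 54], -1], [[6.6, 0, 0], [1, -6, 54], -1], [[6.6, 0, 0], [2, -4, 53], -1], [[6.6, 0, 0], [1, -2, 53], -1], [[6.6, 0, 0], [2, -1, 52], -1], [[6.6, 0, 0], [1, 1, 51], -1], [[6.6, 0, 0], [2, 2, 51], -1]])

```text
clock: 1.15
eef_pos: [468.5, 370.1, 244.1]
tool_rot: [1.505, 1.571, 0.355]
force: [1.7, 0.4, -0.5]
width: 84.8
```

Emit:
jog_arm(series=[[[6.6, 0, 0], [1, 3, 51], -1], [[6.6, 0, 0], [2, 5, 49], -1], [[6.6, 0, 0], [1, 7, 49], -1], [[6.6, 0, 0], [2, 8, 49], -1], [[6.6, 0, 0], [1, 9, 47], -1], [[6.6, 0, 0], [2, 10, 47], -1], [[6.6, 0, 0], [1, 11, 45], -1], [[6.6, 0, 0], [2, 13, 45], -1]])

```text
clock: 2.15
eef_pos: [543.1, -3.5, 232.2]
tool_rot: [1.869, 1.571, -0.202]
force: [0.4, 0.2, 0.4]
width: 85.8
```

Emit:
jog_arm(series=[[[6.6, 0, 0], [1, 14, 44], -1], [[6.6, 0, 0], [2, 15, 43], -1], [[6.6, 0, 0], [1, 16, 42], -1], [[6.6, 0, 0], [2, 17, 41], -1], [[6.6, 0, 0], [1, 18, 40], -1], [[6.6, 0, 0], [2, 18, 39], -1], [[6.6, 0, 0], [1, 20, 38], -1], [[6.6, 0, 0], [2, 20, 37], -1]])

```text
clock: 3.15
eef_pos: [379.7, -308.3, 220.2]
tool_rot: [1.707, 1.57, -1.286]
force: [-0.8, -0.9, -0.4]
width: 85.6
```

```bash
python3 - <<'E'
from h import *
plan(380.5,-308,220,-81)
for n in ('wrist','scene','side'):
    d=grab(n); P=cloud(d); im=d['img'].astype(int)
    m=(d['range_z']>0)&(im.max(-1)<75)&(np.hypot(P[...,0]-381,P[...,1]+308)<30)&(P[...,2]>96)&(P[...,2]<115)
    q=P[m]
    if len(q)>5: print(n,len(q),cv2.minAreaRect(q[:,:2].astype(np.float32)),q.mean(0))
    if n=='wrist':
        g=(d['range_z']>0)&(P[...,2]>24)&(P[...,2]<40)&(np.hypot(P[...,0]-430,P[...,1]+300)<110)&(im.max(-1)-im.min(-1)<45)
        k,lab,st,_=cv2.connectedComponentsWithStats(g.astype(np.uint8)); g=lab==1+np.argmax(st[1:,4])
        print(g.sum(),cv2.minAreaRect(P[g][:,:2].astype(np.float32)))
        save(d,'w1.png',sc=1.4)
E
```

```text
clk 3.15 p [ 379.7 -308.3  220.2] psi -81.49 xaxis [ 1.e-04 -4.e-04 -1.e+00] w 85.6 F [-0.8 -0.9 -0.4] T [-0.01  0.03  0.03]
turn about tool x -0.49  shift tool [ 0.2 -0.2 -0.9]
wrist 902 ((382.9815673828125, -309.6372375488281), (24.42621612548828, 23.80194091796875), 8.776291847229004) [ 384.08056413 -310.31280025  103.39166424]
6781 ((431.9969177246094, -301.9195556640625), (160.525634765625, 80.16621398925781), 9.203510284423828)
scene 43 ((382.13836669921875, -305.0686340332031), (20.11088752746582, 22.519363403320312), 10.943428993225098) [ 384.26557947 -304.05314704  101.209588  ]
side 93 ((381.0401306152344, -309.79986572265625), (25.02448844909668, 24.046314239501953), 6.633561134338379) [ 379.95750194 -312.18510729  102.69508722]
```

View pics/w1.png

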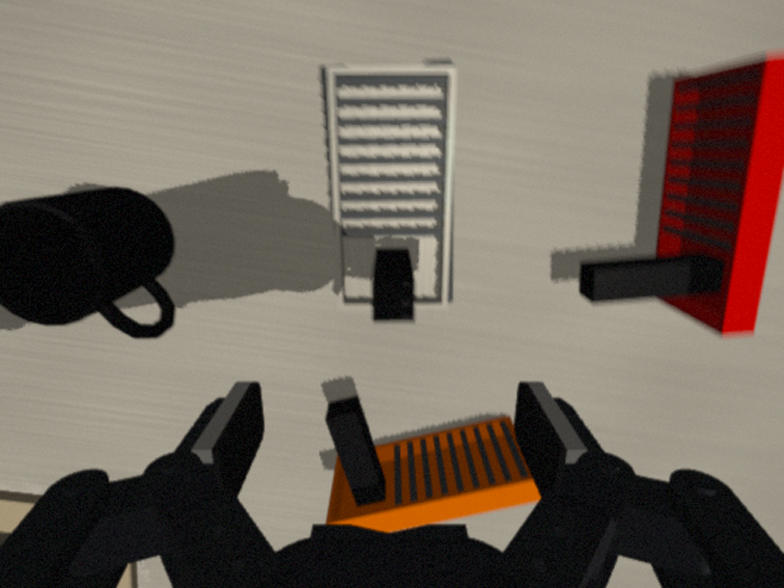

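The wrist view shows the steel tray with its grille. The handle top is at (394,285), centred between the jaws, and the red and orange look-alikes are to the side. Next I check that the descent is clear of them.

```bash
python3 - <<'E'
from h import *
for n in('wrist','side','scene'):
    d=dict(np.load(n+'.npz')); P=cloud(d); im=d['img'].astype(int)
    a=np.radians(9.1); dx=P[...,0]-381.7; dy=P[...,1]+308.5
    X=dx*np.cos(a)+dy*np.sin(a); Y=-dx*np.sin(a)+dy*np.cos(a); Z=P[...,2]
    for nm,m in(('body',(abs(X)<55)&(abs(Y)<60)&(Z>60)&(Z<170)),('finger',(abs(X)<22)&(abs(Y)<80)&(Z>40)&(Z<150))):
        m=m&(np.hypot(X,Y)>22)&(d['range_z']>0)
        print(n,nm,m.sum(), np.c_[X[m],Y[m],Z[m],im[m]].round()[::max(1,m.sum()//4)].tolist())
E
```

```text
wrist body 0 []
wrist finger 0 []
side body 0 []
side finger 0 []
scene body 0 []
scene finger 0 []
```

Emit:
jog_arm(series=[[[-0.6, 0, 0], [20, 0, -2], -1], [[0, 0, 0], [30, 0, 0], -1], [[0, 0, 0], [0, 0, 0], -1]])

```text
clock: 3.68
eef_pos: [382.4, -304.9, 168.8]
tool_rot: [-1.017, 1.566, 2.289]
force: [-0.1, 1.6, 0.3]
width: 85.6
```

```bash
python3 -c "
from h import *
plan(381.7,-308.5,81,-80.9)"
```

```text
clk 3.67 p [ 382.4 -304.9  168.8] psi -80.56 xaxis [-0.0029  0.0033 -1.    ] w 85.6 F [-0.1  1.6  0.3] T [ 0.01 -0.03 -0.02]
turn about tool x 0.34  shift tool [87.8  3.7  1.1]
```

Emit:
jog_arm(series=[[[0.3, 0, 0], [20, 3.5, 1], -1], [[0, 0, 0], [10, 0, 0], -1], [[0, 0, 0], [0, 0, 0], -1]])

```text
clock: 4.05
eef_pos: [382.2, -310.1, 140.4]
tool_rot: [-1.331, 1.57, 1.968]
force: [-0.0, -0.6, 0.4]
width: 85.4
```

```bash
python3 -c "
from h import *
plan(381.7,-308.5,81,-80.9); print(read_state()['qd'],read_state()['qpos'])"
```

```text
clk 4.05 p [ 382.2 -310.1  140.4] psi -80.94 xaxis [-3.e-04  7.e-04 -1.e+00] w 85.4 F [-0.  -0.6  0.4] T [ 0.01 -0.01 -0.05]
turn about tool x -0.04  shift tool [59.4 -1.6  0.3]
[-0.00387931 -0.01348898  0.0148834  -0.00679331  0.00339135  0.00329442
 -0.00297499] [ 0.22259669  0.67307305  0.61404487  2.06966635 -0.68127738  0.60749377
 -0.09871207]
```

Emit:
jog_arm(series=[[[0, 0, 0], [20, -1, 0], -1], [[0, 0, 0], [20, 0, 0], -1], [[0, 0, 0], [19, 0, 0], -1], [[0, 0, 0], [0, 0, 0], -1], [[0, 0, 0], [0, 0, 0], 0]])

```text
clock: 4.68
eef_pos: [382.3, -310.0, 82.2]
tool_rot: [2.247, 1.569, -0.737]
force: [0.5, -0.5, -0.1]
width: 69.7
```

Emit:
jog_arm(series=[[[0, 0, 0], [0, 0, 0], 1], [[0, 0, 0], [0, 0, 0], 1], [[0, 0, 0], [0, 0, 0], 1], [[0, 0, 0], [0, 0, 0], 1], [[0, 0, 0], [0, 0, 0], 1]])

```text
clock: 5.3
eef_pos: [382.2, -309.5, 81.8]
tool_rot: [2.898, 1.57, -0.086]
force: [-0.7, 0.3, 4.9]
width: 23.2
```

```bash
python3 - <<'E'
from h import *
plan(381.7,-308.5,81,-80.9)
save(grab('side'),'s2.png',(180,330,160,360),3.5)
E
```

```text
clk 5.3 p [ 382.2 -309.5   81.8] psi -80.97 xaxis [ 9.e-04 -1.e-04 -1.e+00] w 23.2 F [-0.7  0.3  4.9] T [0.08 0.09 0.05]
turn about tool x -0.07  shift tool [ 0.8 -1.1  0.3]
```

View pics/s2.png

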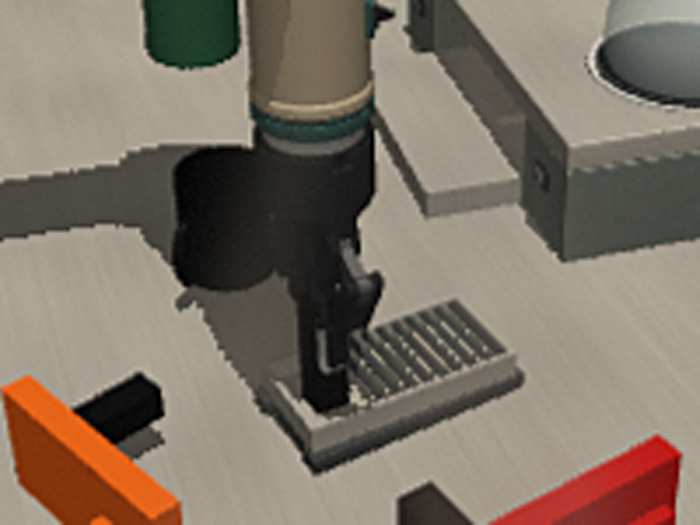

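Emit:
jog_arm(series=[[[0, 0, 0], [-3, 0, 0], 1], [[0, 0, 0], [-8, 0, 0], 1], [[0, 0, 0], [-20, 0, 0], 1], [[0, 0, 0], [-30, 0, 0], 1], [[0, 0, 0], [-30, 0, 0], 1], [[0, 0, 0], [-25, 0, 0], 1], [[0, 0, 0], [-4, 0, 0], 1], [[0, 0, 0], [0, 0, 0], 1]])

```text
clock: 6.35
eef_pos: [381.7, -309.0, 200.9]
tool_rot: [-1.116, 1.57, 2.183]
force: [-0.1, 0.2, -2.1]
width: 23.4
```

```bash
python3 - <<'E'
from h import *
plan(480.9,104.6,203,-94.5)
s=read_state(); p=s['eef_pos'].copy(); ps=-80.95; N=16
a0=np.degrees(np.arctan2(p[1],p[0])); r0=np.hypot(p[0],p[1]); a1=np.degrees(np.arctan2(104.6,480.9)); r1=492.2; z0=p[2]
for i in range(1,N+1):
    t=i/N; t=t*t*(3-2*t); az=np.radians(a0+t*(a1-a0)); r=r0+(r1-r0)*t
    w=np.array([r*np.cos(az),r*np.sin(az),z0]); c,S=np.cos(np.radians(ps)),np.sin(np.radians(ps))
    R=np.array([[0,c,S],[0,S,-c],[-1,0,0]]); d=np.round(R.T@(w-p)); p=p+R@d
    turn=.85; ps-=turn
    print([[turn,0,0],d.astype(int).tolist(),1],end=',\n' if i%8==0 else ',')
print(p,ps)
E
```

```text
clk 6.35 p [ 381.7 -309.   200.9] psi -80.96 xaxis [-5.e-04  7.e-04 -1.e+00] w 23.4 F [-0.1  0.2 -2.1] T [ 0.02  0.11 -0.  ]
turn about tool x 13.54  shift tool [  -1.9 -392.9 -163. ]
[[0.85, 0, 0], [0, -3, -4], 1],[[0.85, 0, 0], [0, -10, -10], 1],[[0.85, 0, 0], [0, -16, -14], 1],[[0.85, 0, 0], [0, -22, -18], 1],[[0.85, 0, 0], [0, -27, -19], 1],[[0.85, 0, 0], [0, -32, -19], 1],[[0.85, 0, 0], [0, -36, -16], 1],[[0.85, 0, 0], [0, -39, -14], 1],
[[0.85, 0, 0], [0, -40, -9], 1],[[0.85, 0, 0], [0, -39, -6], 1],[[0.85, 0, 0], [0, -37, -1], 1],[[0.85, 0, 0], [0, -34, 1], 1],[[0.85, 0, 0], [0, -28, 4], 1],[[0.85, 0, 0], [0, -21, 4], 1],[[0.85, 0, 0], [0, -14, 3], 1],[[0.85, 0, 0], [0, -4, 1], 1],
[481.26520695 104.25491668 200.91076498] -94.54999999999991
```

Emit:
jog_arm(series=[[[0.85, 0, 0], [0, -3, -4], 1], [[0.85, 0, 0], [0, -10, -10], 1], [[0.85, 0, 0], [0, -16, -14], 1], [[0.85, 0, 0], [0, -22, -18], 1], [[0.85, 0, 0], [0, -27, -19], 1], [[0.85, 0, 0], [0, -32, -19], 1], [[0.85, 0, 0], [0, -36, -16], 1], [[0.85, 0, 0], [0, -39, -14], 1]])

```text
clock: 7.35
eef_pos: [479.1, -112.6, 200.3]
tool_rot: [-0.092, 1.569, 3.087]
force: [0.6, -0.2, -3.4]
width: 23.4
```

Emit:
jog_arm(series=[[[0.85, 0, 0], [0, -40, -9], 1], [[0.85, 0, 0], [0, -39, -6], 1], [[0.85, 0, 0], [0, -37, -1], 1], [[0.85, 0, 0], [0, -34, 1], 1], [[0.85, 0, 0], [0, -28, 4], 1], [[0.85, 0, 0], [0, -21, 4], 1], [[0.85, 0, 0], [0, -14, 3], 1], [[0.85, 0, 0], [0, -4, 1], 1]])

```text
clock: 8.35
eef_pos: [480.9, 105.0, 200.3]
tool_rot: [0.133, 1.569, -3.087]
force: [0.5, 0.2, -2.9]
width: 23.3
```

```bash
cat > t.py <<'E'
from h import *
import sys
# tray rim plane + warmer-frame pose from a cloud, grey rim pixels near expected place
W=np.array([631.7,19.5]); a=np.radians(-4.5); EX=np.array([np.cos(a),np.sin(a)]); EY=np.array([-np.sin(a),np.cos(a)])
def wf(p): q=np.asarray(p)[...,:2]-W; return np.stack([q@EX,q@EY],-1)
if __name__=='__main__':
    s=read_state(); hp=s['eef_pos']; R=Ro.from_euler('xyz',s['tool_rot']).as_matrix()
    ax=-R[:,2]; ay=np.cross([0,0,1],ax); print('handle in warmer',wf(hp).round(1),'z',hp[2].round(1))
    for n in sys.argv[1:]:
        d=grab(n); P=cloud(d); D=P-hp; X=D@ax; Y=D@ay
        im=d['img'].astype(int)
        m=(d['range_z']>0)&(X>-35)&(X<135)&(abs(Y)<45)&(D[...,2]<-28)&(D[...,2]>-62)
        k,lab,st,_=cv2.connectedComponentsWithStats(m.astype(np.uint8)); m=lab==1+np.argmax(st[1:,4])
        q=np.c_[X[m],Y[m],D[...,2][m]]; q0=q[q[:,0]>15]
        r=cv2.minAreaRect(q[:,:2].astype(np.float32))
        A=np.c_[q0[:,:2],np.ones(len(q0))]; w=np.ones(len(q0),bool)
        for _ in range(8):
            c=np.linalg.lstsq(A[w],q0[w,2],rcond=None)[0]; w=abs(q0[:,2]-A@c)<3
        print(n,m.sum(),'rect',r,'plane slopes',c.round(3),w.sum(),'Xrange',np.percentile(q[:,0],[.5,99.5]))
        save(d,n+'t.png',sc=1.4)
E
python3 t.py side scene wrist; python3 -c "
from h import *
plan(480.9,104.6,116,-94.5)"
```

```text
handle in warmer [-157.    73.4] z 200.3
side 654 rect ((47.856712341308594, 0.13418960571289062), (161.36126708984375, 88.26727294921875), 0.1563713401556015) plane slopes [-4.0000e-03  1.0000e-02 -4.8335e+01] 274 Xrange [-32.32147483 126.99890912]
scene 2145 rect ((48.68987274169922, 0.109893798828125), (82.97749328613281, 162.47018432617188), 89.87747955322266) plane slopes [-0.0000e+00  3.0000e-03 -4.9984e+01] 1265 Xrange [-30.9181335  129.10870771]
wrist 22387 rect ((50.06549835205078, -1.2378005981445312), (158.77410888671875, 80.636962890625), 0.041444141417741776) plane slopes [-2.0000e-03 -1.0000e-03 -4.8671e+01] 19542 Xrange [-22.231485   128.73101248]
clk 8.5 p [481.6 103.3 200.9] psi -94.6 xaxis [-6.e-04 -7.e-04 -1.e+00] w 23.6 F [-0.  -0.8 -3.6] T [ 0.03  0.13 -0.02]
turn about tool x -0.1  shift tool [84.9 -1.3  0.7]
```

View pics/sidet.png

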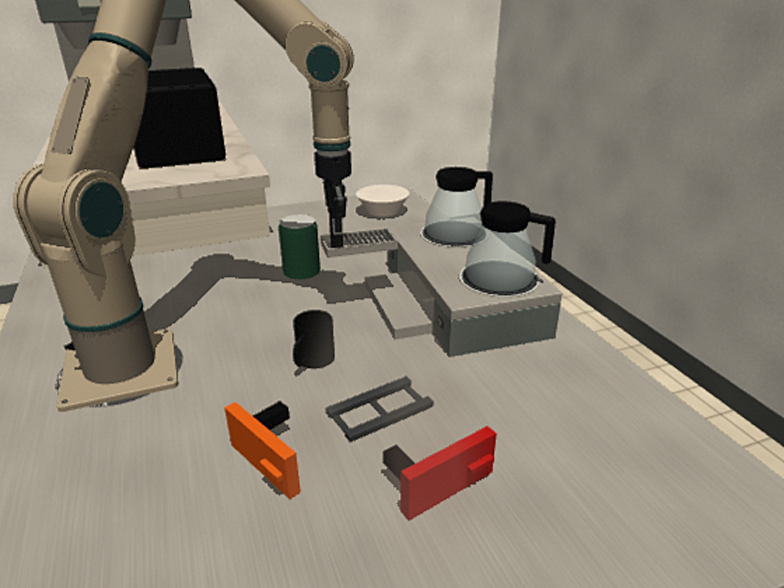

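The tray hangs level (slopes about 0) with its tail at (395,240) in the side view, just in front of the bay's left end. The rack is empty, and the tin at (300,245) is clear. Next I lower the tray and go in under the hood.

Emit:
jog_arm(series=[[[0, 0, 0], [15, -1, 0], 1], [[0, 0, 0], [25, 0, 0], 1], [[0, 0, 0], [25, 0, 0], 1], [[0, 0, 0], [15, 0, 0], 1], [[0, 0, 0], [5, 0, 0], 1], [[0, 0, 0], [0, 0, 0], 1]])

```text
clock: 9.25
eef_pos: [482.0, 104.3, 116.3]
tool_rot: [2.167, 1.571, -1.055]
force: [-0.2, -0.4, -2.7]
width: 23.5
```

```bash
python3 t.py wrist; python3 -c "
from h import *
plan(590.6,96,116,-94.5)
from t import wf
d=dict(np.load('wrist.npz'));P=cloud(d);q=wf(P);X,Y,Z=q[...,0],q[...,1],P[...,2]
m=(d['range_z']>0)&(abs(Z-110)<5)&(X>-20)&(X<40)&(abs(Y)<180)
print('hood z',np.median(Z[m]))
for y in range(-20,160,20):
    k=m&(abs(Y-y)<10)
    if k.sum()>20: print(y,'front edge x',np.percentile(X[k],2).round(1),k.sum())
m=(d['range_z']>0)&(X<-10)&(X>-84)&(Y<30)&(Z>15)&(Z<35); print('sill z',np.median(Z[m]),m.sum(),np.percentile(X[m],[1,99]))
"
```

```text
handle in warmer [-155.9   72.8] z 116.3
wrist 22441 rect ((49.719573974609375, -0.06603622436523438), (80.6817855834961, 158.3972625732422), 89.9771957397461) plane slopes [-1.0000e-03 -0.0000e+00 -4.9019e+01] 19549 Xrange [-22.80712101 128.17904534]
clk 9.3 p [482.2 104.5 116.7] psi -94.6 xaxis [ 8.e-04  1.e-04 -1.e+00] w 23.3 F [ 0.4 -0.5 -2.7] T [-0.03  0.09  0.06]
turn about tool x -0.1  shift tool [   0.8   -0.2 -108.7]
hood z nan
sill z 24.81174110527259 24058 [-81.71991971 -16.27027723]
  return _methods._mean(a, axis=axis, dtype=dtype,
  ret = ret.dtype.type(ret / rcount)
```

View pics/wristt.png

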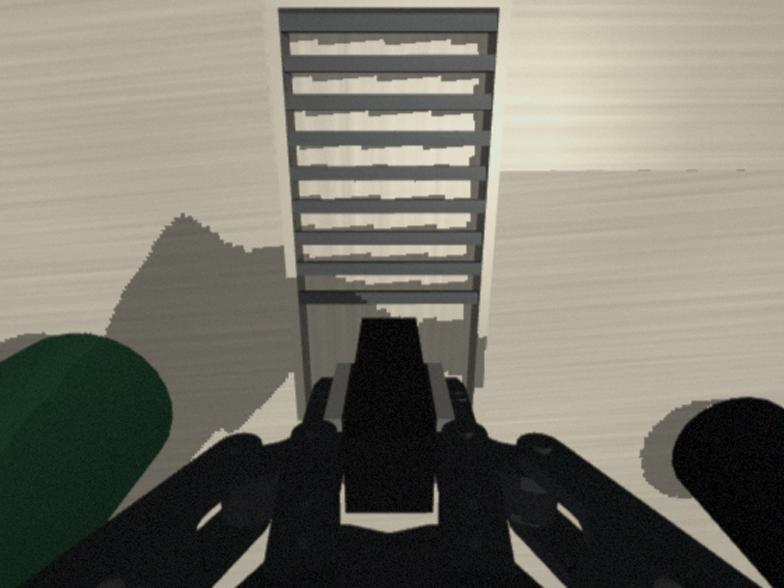

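The wrist view shows the tray held straight. The sill edge is at row 170 on the right, the tin at bottom left and the mug at bottom right, both clear.

Emit:
jog_arm(series=[[[0, 0, 0], [0, 0, -8], 1], [[0, 0, 0], [0, 0, -18], 1], [[0, 0, 0], [0, 0, -20], 1], [[0, 0, 0], [0, 0, -20], 1], [[0, 0, 0], [0, 0, -20], 1], [[0, 0, 0], [0, 0, -16], 1], [[0, 0, 0], [0, 0, -8], 1], [[0, 0, 0], [0, 0, 0], 1]])

```text
clock: 10.3
eef_pos: [591.8, 95.8, 116.5]
tool_rot: [2.921, 1.57, -0.3]
force: [0.1, 0.0, -3.7]
width: 23.5
```

```bash
python3 t.py wrist; python3 -c "
from h import *
plan(590.6,96,103,-94.5)
from t import wf
d=dict(np.load('wrist.npz'));P=cloud(d);q=wf(P);X,Y,Z=q[...,0],q[...,1],P[...,2]
m=(d['range_z']>0)&(abs(Z-110)<7)&(X>-20)&(X<40)&(abs(Y)<180)
print('hood z',np.median(Z[m]))
for y in range(-60,160,20):
    k=m&(abs(Y-y)<10)
    if k.sum()>20: print(y,'front edge x',np.percentile(X[k],2).round(1),k.sum())
"
```

```text
handle in warmer [-45.7  72.9] z 116.5
wrist 3763 rect ((4.032659530639648, -0.2593421936035156), (66.6416015625, 80.38418579101562), 0.16416968405246735) plane slopes [-1.3000e-02 -1.0000e-03 -4.8716e+01] 2156 Xrange [-27.72163308  37.19857781]
clk 10.35 p [591.1  95.9 116.3] psi -94.58 xaxis [-5.e-04  1.e-04 -1.e+00] w 23.3 F [ 0.  -0.9 -2.8] T [-0.    0.21  0.01]
turn about tool x -0.08  shift tool [13.3 -0.   0.5]
hood z 109.73497049765017
-40 front edge x 3.1 1680
-20 front edge x 4.0 4916
0 front edge x 4.0 4926
20 front edge x 3.9 4927
40 front edge x 4.0 4926
60 front edge x 3.8 4929
80 front edge x 3.6 4995
100 front edge x 3.5 4979
120 front edge x 3.6 4952
140 front edge x 3.5 4975
```

Emit:
jog_arm(series=[[[0, 0, 0], [4, 0, -3], 1], [[0, 0, 0], [4, 0, 0], 1], [[0, 0, 0], [2, 0, 0], 1], [[0, 0, 0], [1, 0, 0], 1], [[0, 0, 0], [0, 0, 0], 1]])

```text
clock: 10.98
eef_pos: [594.3, 95.6, 105.2]
tool_rot: [0.075, 1.571, 3.136]
force: [-0.4, 0.2, -2.0]
width: 23.2
```

Emit:
jog_arm(series=[[[0, 0, 0], [1, 0, 0], 1], [[0, 0, 0], [1, 0, 0], 1], [[0, 0, 0], [0, 0, 0], 1]])

```text
clock: 11.35
eef_pos: [594.3, 95.7, 103.2]
tool_rot: [-0.122, 1.571, 2.94]
force: [-0.0, 0.4, -3.5]
width: 23.1
```

Emit:
jog_arm(series=[[[0, 0, 0], [1, 0, 0], 1], [[0, 0, 0], [0, 0, 0], 1]])

```text
clock: 11.6
eef_pos: [594.4, 95.7, 102.8]
tool_rot: [-1.748, 1.57, 1.314]
force: [-2.9, -0.3, 3.3]
width: 23.4
```

Contact: the force changed from -3 N to +3 N at TCP z 102.8, and the rib at the floor was predicted at about 103. I hold briefly, then slide right; up to y of about 37 there can be no groove.

Emit:
jog_arm(series=[[[0, 0, 0], [0.5, 0, 0], 1], [[0, 0, 0], [0, 0, 0], 1], [[0, 0, 0], [0, 0, 0], 1], [[0, 0, 0], [0, 2, 0], 1], [[0, 0, 0], [0, 2, 0], 1], [[0, 0, 0], [0, 2, 0], 1]])

```text
clock: 12.35
eef_pos: [595.1, 90.9, 102.4]
tool_rot: [-2.452, 1.568, 0.611]
force: [-0.1, 4.1, 3.7]
width: 23.5
```

```bash
python3 t.py wrist; python3 -c "
from h import *
plan(590.6,96,103,-94.5)"
```

```text
handle in warmer [-42.1  68.3] z 102.4
wrist 2257 rect ((-1.3627967834472656, -0.07122421264648438), (55.61760330200195, 80.42166137695312), 0.5115294456481934) plane slopes [-7.3000e-02  2.0000e-03 -4.6945e+01] 738 Xrange [-27.93036124  26.3925907 ]
clk 12.4 p [595.1  90.2 102.4] psi -94.54 xaxis [ 0.0025  0.001  -1.    ] w 23.6 F [-0.7  3.2  4.1] T [ 0.84 -0.35  0.26]
turn about tool x -0.04  shift tool [-0.6 -5.4  4.9]
```

Emit:
jog_arm(series=[[[0, 0, 0], [0, 4, 0], 1], [[0, 0, 0], [0, 4, 0], 1], [[0, 0, 0], [0, 4, 0], 1], [[0, 0, 0], [0, 4, 0], 1], [[0, 0, 0], [0, 4, 0], 1], [[0, 0, 0], [0, 4, 0], 1], [[0, 0, 0], [0, 4, 0], 1], [[0, 0, 0], [0, 2, 0], 1]])

```text
clock: 13.4
eef_pos: [592.4, 59.7, 102.3]
tool_rot: [-2.81, 1.569, 0.252]
force: [0.8, 3.5, 6.1]
width: 23.2
```

Emit:
jog_arm(series=[[[0, 0, 0], [0, 1, 0], 1], [[0, 0, 0], [0, 1, 0], 1], [[0, 0, 0], [0, 1, 0], 1], [[0, 0, 0], [0, 1, 0], 1]])

```text
clock: 13.9
eef_pos: [592.1, 56.2, 102.3]
tool_rot: [-2.629, 1.569, 0.433]
force: [0.3, 4.9, 6.6]
width: 23.2
```

Emit:
jog_arm(series=[[[0, 0, 0], [0, 1, 0], 1], [[0, 0, 0], [0, 1, 0], 1], [[0, 0, 0], [0, 1, 0], 1], [[0, 0, 0], [0, 1, 0], 1], [[0, 0, 0], [0, 1, 0], 1], [[0, 0, 0], [0, 1, 0], 1]])

```text
clock: 14.65
eef_pos: [591.6, 50.2, 102.3]
tool_rot: [-2.602, 1.569, 0.461]
force: [0.2, 4.3, 5.7]
width: 23.0
```

Emit:
jog_arm(series=[[[0, 0, 0], [0, 1, 0], 1], [[0, 0, 0], [0, 1, 0], 1], [[0, 0, 0], [0, 1, 0], 1], [[0, 0, 0], [0, 1, 0], 1], [[0, 0, 0], [0, 1, 0], 1], [[0, 0, 0], [0, 1, 0], 1]])

```text
clock: 15.4
eef_pos: [591.1, 44.2, 102.3]
tool_rot: [-2.595, 1.569, 0.467]
force: [0.6, 4.5, 6.3]
width: 23.4
```

Emit:
jog_arm(series=[[[0, 0, 0], [0, 1, 0], 1], [[0, 0, 0], [0, 1, 0], 1], [[0, 0, 0], [0, 1, 0], 1], [[0, 0, 0], [0, 1, 0], 1], [[0, 0, 0], [0, 1, 0], 1], [[0, 0, 0], [0, 1, 0], 1], [[0, 0, 0], [0, 1, 0], 1]])

```text
clock: 16.27
eef_pos: [590.5, 37.3, 102.3]
tool_rot: [-2.56, 1.569, 0.503]
force: [0.5, 4.1, 5.3]
width: 23.4
```

Emit:
jog_arm(series=[[[0, 0, 0], [0.5, 1, 0], 1], [[0, 0, 0], [0, 1, 0], 1], [[0, 0, 0], [0, 1, 0], 1], [[0, 0, 0], [0, 1, 0], 1], [[0, 0, 0], [0, 1, 0], 1], [[0, 0, 0], [0, 1, 0], 1]])

```text
clock: 17.02
eef_pos: [590.0, 31.5, 101.8]
tool_rot: [-2.383, 1.569, 0.679]
force: [-0.2, 4.6, 6.4]
width: 23.3
```

Emit:
jog_arm(series=[[[0, 0, 0], [0, 1, 0], 1], [[0, 0, 0], [0, 1, 0], 1], [[0, 0, 0], [0, 1, 0], 1], [[0, 0, 0], [0, 1, 0], 1], [[0, 0, 0], [0, 1, 0], 1], [[0, 0, 0], [0, 1, 0], 1]])

```text
clock: 17.77
eef_pos: [589.6, 25.4, 101.8]
tool_rot: [-2.434, 1.569, 0.628]
force: [-0.3, 5.4, 6.0]
width: 23.1
```

Emit:
jog_arm(series=[[[0, 0, 0], [0, 1, 0], 1], [[0, 0, 0], [0, 1, 0], 1], [[0, 0, 0], [0, 1, 0], 1], [[0, 0, 0], [0, 1, 0], 1], [[0, 0, 0], [0, 1, 0], 1], [[0, 0, 0], [0, 1, 0], 1]])

```text
clock: 18.52
eef_pos: [589.1, 19.5, 101.8]
tool_rot: [-2.441, 1.569, 0.622]
force: [0.0, 4.9, 6.7]
width: 23.4
```

Emit:
jog_arm(series=[[[0, 0, 0], [0, 1, 0], 1], [[0, 0, 0], [0, 1, 0], 1], [[0, 0, 0], [0, 1, 0], 1], [[0, 0, 0], [0, 1, 0], 1], [[0, 0, 0], [0, 1, 0], 1], [[0, 0, 0], [0, 1, 0], 1]])

```text
clock: 19.27
eef_pos: [588.6, 13.5, 101.8]
tool_rot: [-2.426, 1.569, 0.636]
force: [0.9, 4.7, 6.5]
width: 23.5
```

Emit:
jog_arm(series=[[[0, 0, 0], [0, 1, 0], 1], [[0, 0, 0], [0, 1, 0], 1], [[0, 0, 0], [0, 1, 0], 1], [[0, 0, 0], [0, 1, 0], 1], [[0, 0, 0], [0, 1, 0], 1], [[0, 0, 0], [0, 1, 0], 1]])

```text
clock: 20.02
eef_pos: [588.1, 7.5, 101.8]
tool_rot: [-2.395, 1.569, 0.668]
force: [-0.3, 4.7, 4.9]
width: 23.4
```

Emit:
jog_arm(series=[[[0, 0, 0], [0, 1, 0], 1], [[0, 0, 0], [0, 1, 0], 1], [[0, 0, 0], [0, 1, 0], 1], [[0, 0, 0], [0, 1, 0], 1], [[0, 0, 0], [0, 1, 0], 1], [[0, 0, 0], [0, 1, 0], 1]])

```text
clock: 20.78
eef_pos: [587.6, 1.1, 101.7]
tool_rot: [-2.717, 1.569, 0.345]
force: [0.3, 3.5, 6.4]
width: 23.4
```

Emit:
jog_arm(series=[[[0, 0, 0], [0, 1, 0], 1], [[0, 0, 0], [0, 1, 0], 1], [[0, 0, 0], [0, 1, 0], 1], [[0, 0, 0], [0, 1, 0], 1], [[0, 0, 0], [0, 1, 0], 1], [[0, 0, 0], [0, 1, 0], 1]])

```text
clock: 21.52
eef_pos: [585.4, -5.8, 100.6]
tool_rot: [0.506, 1.569, -2.716]
force: [-0.9, 0.2, -3.3]
width: 23.2
```

The rib dropped: TCP z fell from 101.7 to 100.6 mm and Fz returned to the bare tray weight (-3.3 N). I stop sliding and lower.

Emit:
jog_arm(series=[[[0, 0, 0], [0, 0, 0], 1], [[0, 0, 0], [1, 0, 0], 1], [[0, 0, 0], [1, 0, 0], 1], [[0, 0, 0], [1, 0, 0], 1], [[0, 0, 0], [0, 0, 0], 1]])

```text
clock: 22.15
eef_pos: [586.3, -5.0, 98.2]
tool_rot: [-0.193, 1.571, 2.869]
force: [-0.2, -0.1, -2.9]
width: 23.5
```

```bash
python3 t.py wrist; python3 -c "
from h import *
plan(590.6,96,93.5,-94.5)"
```

```text
handle in warmer [-43.3 -28. ] z 98.2
wrist 2191 rect ((-1.6047611236572266, -0.19646453857421875), (55.97591018676758, 80.32083129882812), 0.3751291334629059) plane slopes [-7.0000e-02  2.0000e-03 -4.7054e+01] 687 Xrange [-28.09750765  25.93581856]
clk 22.2 p [586.3  -5.   98.3] psi -94.58 xaxis [-1.e-04  1.e-04 -1.e+00] w 23.2 F [-0.4  0.1 -2.3] T [0.05 0.13 0.02]
turn about tool x -0.08  shift tool [   4.8 -101.     3.8]
```

Emit:
jog_arm(series=[[[0, 0, 0], [1, 0, 0], 1], [[0, 0, 0], [1, 0, 0], 1], [[0, 0, 0], [1, 0, 0], 1], [[0, 0, 0], [0, 0, 0], 1]])

```text
clock: 22.7
eef_pos: [586.3, -5.0, 95.2]
tool_rot: [0.078, 1.571, 3.139]
force: [1.0, 0.3, -2.1]
width: 23.6
```

Emit:
jog_arm(series=[[[0, 0, 0], [1, 0, 0], 1], [[0, 0, 0], [0, 0, 0], 1]])

```text
clock: 22.95
eef_pos: [586.3, -5.0, 94.2]
tool_rot: [-0.022, 1.571, 3.04]
force: [0.1, 0.5, -3.2]
width: 23.4
```

Emit:
jog_arm(series=[[[0, 0, 0], [1, 0, 0], 1], [[0, 0, 0], [0, 0, 0], 1]])

```text
clock: 23.2
eef_pos: [586.3, -5.0, 93.2]
tool_rot: [-0.091, 1.571, 2.971]
force: [0.1, -0.6, -2.8]
width: 23.4
```

Emit:
jog_arm(series=[[[0, 0, 0], [0.5, 0, 0], 1], [[0, 0, 0], [0, 0, 0], 1]])

```text
clock: 23.45
eef_pos: [586.4, -5.0, 93.0]
tool_rot: [-2.508, 1.571, 0.553]
force: [0.1, 0.1, -0.5]
width: 23.3
```

Emit:
jog_arm(series=[[[0, 0, 0], [0, 0, 0], 0.3], [[0, 0, 0], [0, 0, 0], 0], [[0, 0, 0], [0, 0, 0], -0.3], [[0, 0, 0], [0, 0, 0], -0.3], [[0, 0, 0], [0, 0, 0], -0.3]])

```text
clock: 24.08
eef_pos: [586.4, -5.0, 92.8]
tool_rot: [-3.083, 1.571, -0.022]
force: [0.3, -0.7, 0.0]
width: 55.3
```

Emit:
jog_arm(series=[[[0, 0, 0], [-6, 0, 0], -0.3], [[0, 0, 0], [-15, 0, 0], -0.3], [[0, 0, 0], [-25, 0, 0], -0.3], [[0, 0, 0], [-30, 0, 0], -0.3], [[0, 0, 0], [-30, 0, 0], -0.3], [[0, 0, 0], [-30, 0, 10], -0.3], [[0, 0, 0], [0, 0, 20], -0.3], [[0, 0, 0], [0, 0, 0], -0.3]])

```text
clock: 25.08
eef_pos: [555.7, -2.5, 230.0]
tool_rot: [-1.885, 1.57, 1.177]
force: [0.3, 0.4, 0.2]
width: 55.3
```

```bash
python3 - <<'E'
from h import *
from t import wf
plan(586,-5,230,-94.5)
for n in('wrist','side'):
    d=grab(n); P=cloud(d); q=wf(P); X,Y,Z=q[...,0],q[...,1],P[...,2]; im=d['img'].astype(int); ok=d['range_z']>0
    m=ok&(X<0)&(X>-90)&(abs(Y+28)<50)&(Z>37)&(Z<60)&(im.max(-1)>75)
    if m.sum()>30:
        c=np.linalg.lstsq(np.c_[X[m],Y[m],np.ones(m.sum())],Z[m],rcond=None)[0]
        print(n,'rim',m.sum(),np.percentile(Z[m],[10,50,90]),'slope',c, cv2.minAreaRect(q[m].astype(np.float32)))
    h=ok&(im.max(-1)<75)&(abs(X+44)<28)&(abs(Y+28)<28)&(Z>105)&(Z<125)
    if h.sum()>10: print(' handle top',h.sum(),cv2.minAreaRect(q[h].astype(np.float32)),np.median(Z[h]))
    save(d,n+'f.png',sc=1.4)
E
```

```text
clk 25.07 p [555.7  -2.5 230. ] psi -94.61 xaxis [ 5.0e-04  1.1e-03 -1.0e+00] w 55.3 F [0.3 0.4 0.2] T [ 0.04 -0.02 -0.02]
turn about tool x -0.11  shift tool [ -0.    0.1 -30.4]
wrist rim 1342 [42.90407085 44.31328901 45.47033518] slope [-1.26246370e-02 -2.33064251e-03  4.37238452e+01] ((-36.29518508911133, -28.11336898803711), (72.62751770019531, 80.14482879638672), 0.20339855551719666)
 handle top 1073 ((-42.44659423828125, -28.038433074951172), (24.72577667236328, 23.706941604614258), 0.06581567227840424) 114.65285987607223
side rim 132 [38.57156394 43.76344812 46.52825522] slope [-9.05957998e-03  2.15190235e-02  4.36746490e+01] ((-38.016666412353516, -27.489540100097656), (86.08411407470703, 75.21043395996094), 89.69593048095703)
 handle top 58 ((-45.412681579589844, -26.27338218688965), (23.94746208190918, 30.327503204345703), 0.03209783509373665) 114.25179875366723
```

View pics/sidef.png

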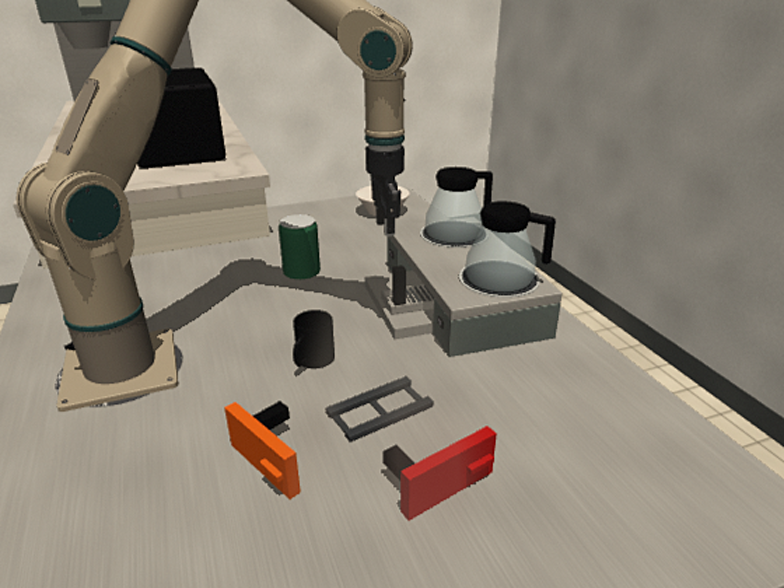

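View pics/wristf.png

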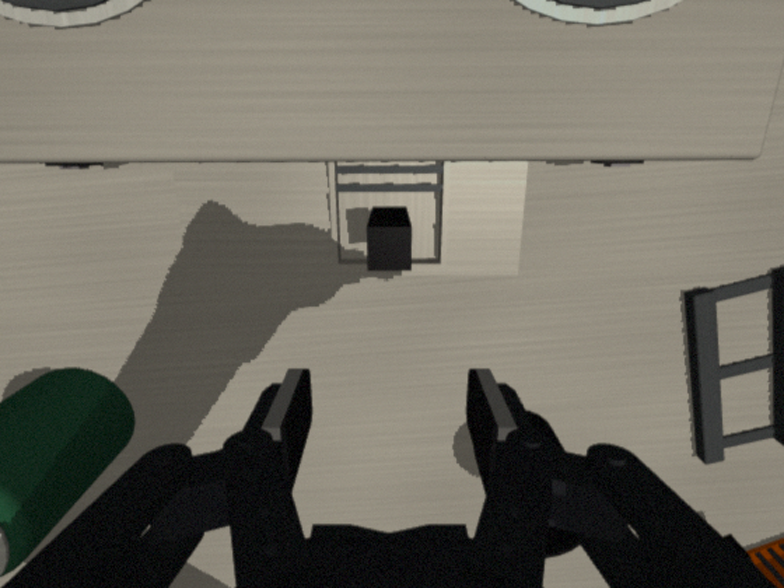

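The tray lies in the bay with its rim at 44 mm (45 expected), slope about 0.01, yaw error 0.2° and handle top at 114.5 mm (115 expected). The side view shows the tin, mug and jugs where they were, and the gripper is clear above. I hand in.

```bash
python3 -c "
from cell import *
print(finish_job())"
```

```text
the job is handed in; nothing more can be done
None
```

The tray is back in the warmer, with its rib in the groove and the gripper clear. I handed the job in at about 25 s of the 58 s allowed; `finish_job` gives no verdict.

- **What I did:** I lifted the steel tray off the rack by its handle and set the rib on the bay's floor at the left end, y ≈ 73 mm. I then slid it right with about 9 N of press and 4–5 N of sideways force. At y ≈ -28 mm the rib dropped: the tool sank and the upward force vanished. I stopped there, lowered the tray about 10 mm to rest, let go and backed off.
- **Tray position:** From the cameras, the rim is at 44 mm and the handle top at 114.5 mm, against 45 and 115 mm for a flat tray fully home. The slope is about 0.01 rad and the yaw error about 0.2°.
- **Bystanders:** The jugs, tin and mug looked unmoved in the final pictures. I judged that by eye and did not measure it.
- **Disagreements:** The close wrist view put the hood's lip about 4 mm deeper than the first fit did, which is within the allowed depth. A wrist-camera slope of -0.07 rad during the slide disagreed with the tool height, which showed the tray nearly level. I put it down to having little of the rim in view.

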